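Find the loaded specimen box by its weight and put it on the balance

ROBOT

A 6-joint arm with a two-finger parallel gripper is mounted at the origin on the work surface. World frame = base frame: x ahead of the robot, y to its left, z up, the work surface at z = 0. Lengths are in m, angles in rad, forces in N, time in s.
With the tool pointing down it reaches from about 0.4 to 0.825 m from the base axis. Payload 7 kg.
Tool frame: the origin (TCP) lies on the centre line of the jaws, within the pads' length; the fingertips stand 22 mm ahead of it and the grasp point (between the pads) lies 3 mm ahead of it; z points along the fingers, y is the line along which they close (so a half turn about z gives the same grasp; the last joint's range is limited). The gripper opens to 88 mm and grips with 3 to 60 N. Pads are 19 mm wide; open, the fingers measure 130 mm over their backs; the gripper's body (78 mm by 193 mm) begins 47 mm behind the grasp point.
Start: joints at [-0.882, 0.359, 0.012, 0, -1.224, -0.288], TCP at [0.263, -0.621, 0.249] pointing down, gripper open.
Joint ranges: [-3.07, 3.07], [-1.43, 2.12], [-1.02, 1.25], [-3.03, 1.67], [-3.05, -0], [-3.03, 3.03]. Speed limits (rad/s): [2.39, 2.39, 3.01, 3.14, 3.14, 3.14].

INTERFACE

Orientations are given as [roll, pitch, yaw] about the fixed x, y, z axes, in that order (R = Rz(yaw) Ry(pitch) Rx(roll)).
In Python, from station import monitor, viewer, order gives the robot as it stands. The module is installed in compiled form; this text tells all that it offers.
- The arm moves only by the tool servo_tool, never from a script. Its argument "targets" is a list of rows, each an object with "angular": the turn, a rotation vector about the tool's x, y, z in degrees, a list of three; "xyz": the shift along the tool's x, y, z in cm, a list of three; "claw": the finger opening in cm, from 0 to 8.76. A call has 1 to 20 rows; each row shifts and turns the commanded pose from where the row before left it, along the tool's axes as they then stand; what a row does not reach is not made up. A row lasts 1/10 s, in which the tool goes at most 50 mm and 8.59 degrees, less where a joint would pass 70% of its speed; a pose out of reach is approached as far as the arm can. A call is refused whole if a number of a shift passes 5 or a number of a turn 8.59, either way. A call with a gripper value outside its range is refused whole. The fingers move at their own pace and stop on an object; "force" is the grip in N (left out, the last holds). Time passes only in rows, so rows that do not move let the fingers close. It gives the time, the measured TCP pose, the force, the opening and the grip force at its end, in the units of the state.
- monitor.get_state(): the state, without advancing time (a new reading comes with each control period).
- viewer.grab_frame(name): name is "side" or "top" or "wrist"; returns a dict with "color" (384x512x3 uint8, blue, green, red), "fovy" (degrees; the focal length in pixels is half the picture's height over the tangent of half this angle, whatever the lens; pixels are square), "cx", "cy" (the principal point, pixels), "R" (3x3) and "t" (3): a world point X has camera coordinates R X + t. Camera axes: x right, y down, z forward; pixel columns grow to the right and rows downward; lengths in m; the calibration is good to about 2 mm. A picture is of the moment at which its call begins. There is no depth.
- order.job_done(): hands the job in; it is judged then, once.
The state is a dict: "t": time; "q": joint angles; "qd": joint speeds; "joint_efforts": joint torques, N m; "eef_pos": TCP position; "ee_rot": TCP orientation; "force": force on the tool from outside, world axes, zero at the start; "moment": the same for the moment, N m; "width": finger opening in m; "gripper_force": force on a finger pad.
Only numpy, scipy, OpenCV 4.12 (cv2) and the standard library are available. Lean on these libraries where they do the work, as an engineer would, in place of code of your own. Each camera call takes 0.05 s, during which the arm holds its last target. There are 200 camera calls.

TASK

Only one of the three identical closed boxes in the sloping rack has the stone specimen in it: lift the boxes to feel which is the heavy one, and set that one gently on the balance, standing flat on its underside in the middle of the pan. The two empty boxes are to end up lying flat in the rack as before, and the bottle, cup and brass mould stay where they are.

Things in the scene. Friction and masses are not known exactly. Their poses are not given: they have to be found in the camera images.
- box_a_mid (a point): closed aluminium box with a shut lid, 112 long x 54 wide x 62 mm high, all three alike to the eye; grip across the 54 mm width. Empty about 0.16 kg, with the stone specimen about 0.6 kg; only lifting tells which. Point: the box's centre, 31 mm above its underside; x along its length (uphill in the rack), y across, z out of the lid (in the rack 32 degrees from vertical)
- box_b_mid (a point): closed aluminium box with a shut lid, 112 long x 54 wide x 62 mm high, all three alike to the eye; grip across the 54 mm width. Empty about 0.16 kg, with the stone specimen about 0.6 kg; only lifting tells which. Point: the box's centre, 31 mm above its underside; x along its length (uphill in the rack), y across, z out of the lid (in the rack 32 degrees from vertical)
- box_c_mid (a point): closed aluminium box with a shut lid, 112 long x 54 wide x 62 mm high, all three alike to the eye; grip across the 54 mm width. Empty about 0.16 kg, with the stone specimen about 0.6 kg; only lifting tells which. Point: the box's centre, 31 mm above its underside; x along its length (uphill in the rack), y across, z out of the lid (in the rack 32 degrees from vertical)
- rack: fixed white sheet-steel rack with a sloping deck, low edge towards the robot. Origin on the bench under the deck's centre, x level to the rear (uphill), y across, z up. Two ribs 6 mm high on the deck at y = +-57.5 mm part it into three bays 115 mm wide. One box lies in each bay on its underside, its length up the slope and its lower end against the lip
- rack_deck: the rack's deck, 150 mm up the slope x 370 mm across, tilted 32 degrees. Origin: centre of its upper surface, 78 mm above the bench; x up the slope, y level across, z out of the deck. A lip 17 mm high, flared outward 35 degrees, along the low edge (x = -75 mm) stops the boxes: their centres lie at x about -18 mm, z = 31 mm, y within 10 mm of -115, 0 and 115 mm
- balance: fixed laboratory balance, housing 265 x 195 mm with a display and keys at its front (-x) side, feet on the bench. Origin on the bench under the centre of the housing; x from the front to the back, y to its left, z up
- pan (a point): centre of the upper surface of the balance's square steel pan (170 x 170 mm, 83 mm above the bench, rigid); axes as the balance's
- reagent_bottle_mid (a point): amber reagent bottle with black cap, bystander, 68 mm diameter, 150 mm high; this point is half-way up
- steel_cup_mid (a point): steel cup, bystander, 72 mm diameter at the rim, 75 mm high; this point is half-way up
- mould_mid (a point): brass briquette mould on its base plate, bystander, 50 x 110 mm, 20 mm high; this point is half-way up
Mind the look-alikes: they are no part of the job. Leave any red or turquoise look-alike of the part that bears box_a_mid alone.

How it is judged:
At the end, for the whole second after the job is handed in: The heavy box (pan loaded over 4.2 N) stands on its underside (within 0.1 rad) on the pan, its centre within 30 mm of the pan's centre along and across; both empty boxes lie flat on the rack's deck (0.12 rad), wholly on it, at most 33 mm uphill of their first place; all let go and at rest (((x of box_a_mid in the frame of rack_deck between -0.035 and 0.015 m and y of box_a_mid in the frame of rack_deck between -0.165 and 0.165 m and z of box_a_mid in the frame of rack_deck between 0.025 and 0.038 m and angle between the z axis of box_a_mid and the z axis of rack_deck, either way round below 0.12 rad) or (x of box_a_mid in the frame of pan between -0.03 and 0.03 m and y of box_a_mid in the frame of pan between -0.03 and 0.03 m and z of box_a_mid in the frame of pan between 0.026 and 0.036 m and angle between box_a_mid's own z axis and vertical below 0.1 rad)) and ((x of box_b_mid in the frame of rack_deck between -0.035 and 0.015 m and y of box_b_mid in the frame of rack_deck between -0.165 and 0.165 m and z of box_b_mid in the frame of rack_deck between 0.025 and 0.038 m and angle between the z axis of box_b_mid and the z axis of rack_deck, either way round below 0.12 rad) or (x of box_b_mid in the frame of pan between -0.03 and 0.03 m and y of box_b_mid in the frame of pan between -0.03 and 0.03 m and z of box_b_mid in the frame of pan between 0.026 and 0.036 m and angle between box_b_mid's own z axis and vertical below 0.1 rad)) and ((x of box_c_mid in the frame of rack_deck between -0.035 and 0.015 m and y of box_c_mid in the frame of rack_deck between -0.165 and 0.165 m and z of box_c_mid in the frame of rack_deck between 0.025 and 0.038 m and angle between the z axis of box_c_mid and the z axis of rack_deck, either way round below 0.12 rad) or (x of box_c_mid in the frame of pan between -0.03 and 0.03 m and y of box_c_mid in the frame of pan between -0.03 and 0.03 m and z of box_c_mid in the frame of pan between 0.026 and 0.036 m and angle between box_c_mid's own z axis and vertical below 0.1 rad)) and contact force between balance and anything else above 4.2 N and linear speed of each of box_a, box_b, box_c below 0.02 m/s); the robot touches nothing.
It fails at once if the reagent bottle is disturbed (moved more than 25 mm) (distance of reagent_bottle_mid from where it was at the start of the episode above 0.025 m).
It fails at once if the steel cup is disturbed (moved more than 25 mm) (distance of steel_cup_mid from where it was at the start of the episode above 0.025 m).
It fails at once if the brass mould is disturbed (moved more than 25 mm) (distance of mould_mid from where it was at the start of the episode above 0.025 m).
It fails at once if a box is dropped or banged on to the balance (faster than 0.4 m/s when within 40 mm above the pan) ((horizontal distance between box_a_mid and pan below 0.1 m and z of box_a_mid in the frame of pan below 0.071 m and linear speed of box_a above 0.4 m/s) or (horizontal distance between box_b_mid and pan below 0.1 m and z of box_b_mid in the frame of pan below 0.071 m and linear speed of box_b above 0.4 m/s) or (horizontal distance between box_c_mid and pan below 0.1 m and z of box_c_mid in the frame of pan below 0.071 m and linear speed of box_c above 0.4 m/s)).
It also fails if it takes over 72 s, if anything falls off the work surface, if the arm or the gripper's body presses on something with over 40 N, if the wrist force passes 120 N, or if a joint passes its speed limit or range.

## Working session

There is one attempt and no reset: what is moved stays moved. The work goes in short steps, Python scripts to look and compute and a tool call to move; the robot and the scene stay as the last step left them, time stands still between calls to the robot, and variables do not carry over. Pictures are saved under pics/ and viewed, at most 10 in all, crops included, and the job is handed in when it is done.

Besides the shell and the picture viewer there is one more tool, called after "Emit:" as a command line: name --argument value ..., lists and objects as JSON in quotes. servo_tool: Moves the arm, as the interface text tells. Its arguments: {"type":"object","properties":{"targets":{"type":"array"},"force":{"type":"number"}},"required":["targets"]}

```bash
mkdir -p pics; cat > h.py <<'E'
import numpy as np,cv2
from station import monitor,viewer,order
def grab(n,save):
    f=viewer.grab_frame(n); cv2.imwrite('pics/'+save+'.png',f['color'])
    np.savez('pics/'+save,**{k:np.array(f[k]) for k in f if k!='color'}); return f
def ray(save,u,v):
    f=np.load('pics/'+save+'.npz'); F=192/np.tan(np.radians(f['fovy'])/2)
    d=f['R'].T@np.array([(u-f['cx'])/F,(v-f['cy'])/F,1]); return -f['R'].T@f['t'],d
def onz(save,u,v,z):
    c,d=ray(save,u,v); return c+d*(z-c[2])/d[2]
def proj(save,X):
    f=np.load('pics/'+save+'.npz'); F=192/np.tan(np.radians(f['fovy'])/2)
    p=f['R']@np.array(X)+f['t']; return np.array([f['cx']+F*p[0]/p[2],f['cy']+F*p[1]/p[2]])
E
python3 - <<'E'
from h import *
a=grab('top','top1')['color'];b=grab('side','side1')['color']
cv2.imwrite('pics/topb.png',cv2.resize(a,(800,600),interpolation=cv2.INTER_CUBIC))
cv2.imwrite('pics/sideb.png',cv2.resize(b,(800,600),interpolation=cv2.INTER_CUBIC))
print(monitor.get_state())
for n in('top1','side1'):print(ray(n,256,192))
E
```

```text
{'t': 0.1, 'q': array([-8.81905216e-01,  3.59327570e-01,  1.11697420e-02, -2.85496317e-04,
       -1.22411396e+00, -2.88083931e-01]), 'qd': array([ 1.29304321e-03, -2.12462079e-03,  3.80020964e-03,  1.00093394e-04,
        2.44314599e-05,  4.63644017e-04]), 'joint_efforts': array([-2.66869734e-03, -5.84161627e+01,  2.93753636e+01,  7.01552063e+00,
        1.02051330e-02, -6.10139523e-05]), 'eef_pos': array([ 0.26316653, -0.62115402,  0.24772094]), 'ee_rot': array([ 3.14010173e+00, -1.61898119e-04, -2.74088256e+00]), 'force': array([-0.67135723,  0.75456496,  0.65490685]), 'moment': array([ 0.00057412, -0.00714891,  0.01795088]), 'gripper_force': 0.0, 'width': 0.0875579306519814}
(array([0.49338328, 0.01810909, 1.1355603 ]), array([ 0.06110168,  0.01596384, -0.99800826]))
(array([0.30359284, 1.19383431, 0.81429247]), array([ 0.18892281, -0.82192331, -0.53745218]))
```

View pics/topb.png

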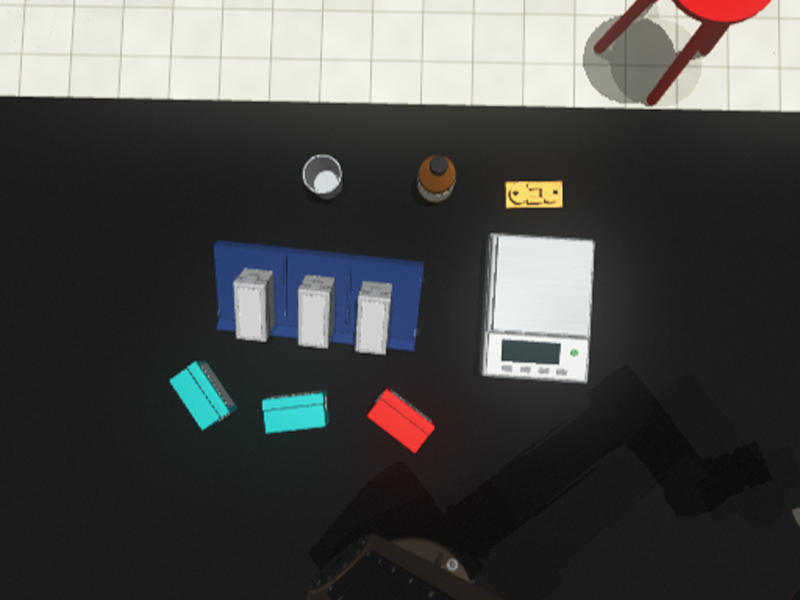

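View pics/sideb.png

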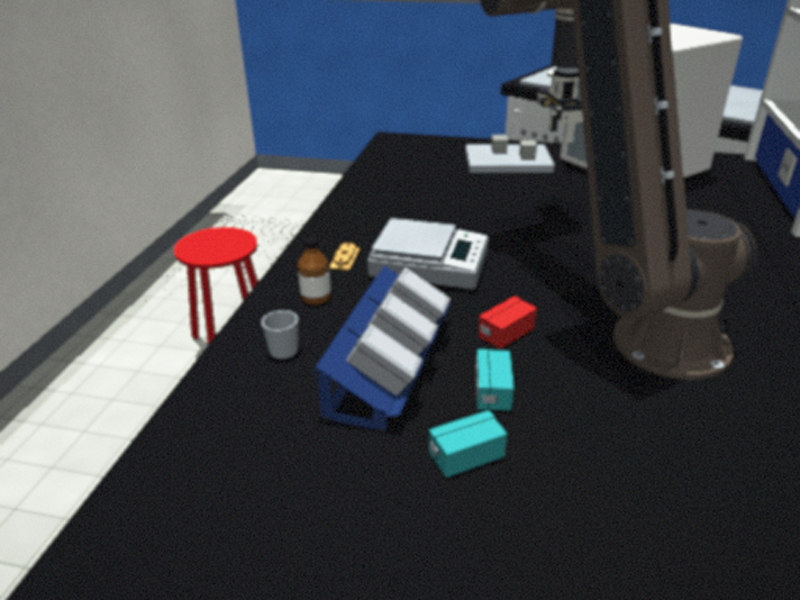

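The top view shows the rack (blue) with corners near (215,242), (423,262), (414,350) and (217,330) in the enlarged picture. Three boxes lie in its bays and the pan is centred near (543,286). The bottle, cup and mould are behind, and the red and turquoise look-alikes are in front. I'll take a closer crop next.

```bash
python3 - <<'E'
from h import *
a=cv2.imread('pics/top1.png')[145:250,128:390]
a=cv2.convertScaleAbs(a,alpha=1.3,beta=25)
cv2.imwrite('pics/crop1.png',cv2.resize(a,None,fx=3,fy=3,interpolation=cv2.INTER_CUBIC))
E
```

```text
(no output)
```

View pics/crop1.png

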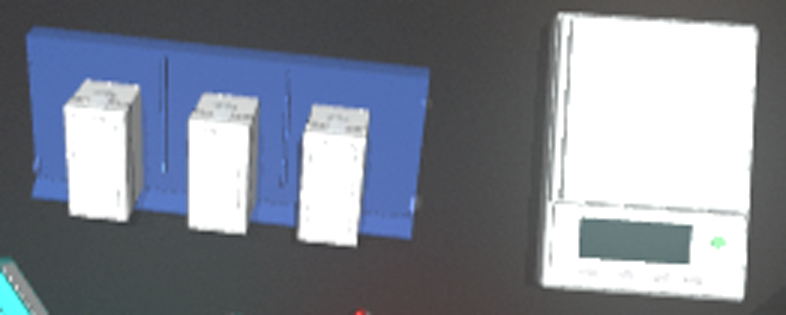

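```bash
cat > fit.py <<'E'
from h import *
from scipy.optimize import least_squares
from scipy.spatial.transform import Rotation as Ro
L=np.array([[[66,105],[130,104],[129,220],[68,216]],[[189,121],[246,122],[247,234],[188,229]],[[304,130],[364,133],[357,245],[298,240]]])/3+[128,145]
D=np.array([[29,37],[428,76]])/3+[128,145]
P=np.array([[570,20],[757,28],[750,212],[560,203]])/3+[128,145]
def deck(p,X):
    R=Ro.from_euler('ZY',[p[2],-np.radians(32)]).as_matrix()
    return R@np.array(X)+[p[0],p[1],.078]
def box(p,i):
    yi=p[3+2*i];a=p[4+2*i]; c=np.array([-.018,yi,.031]);r=Ro.from_euler('Z',a).as_matrix()
    return [deck(p,c+r@np.array(v)) for v in((.056,.027,.031),(.056,-.027,.031),(-.056,-.027,.031),(-.056,.027,.031))]
def res(p):
    e=[]
    for i in range(3):
        for X,u in zip(box(p,i),L[i]): e.append(proj('top1',X)-u)
    for X,u in zip(((.075,.185,0),(.075,-.185,0)),D): e.append(proj('top1',deck(p,X))-u)
    return np.concatenate(e+[np.array(p[4::2])*10])
if __name__=='__main__':
    s=least_squares(res,[.6,.1,0,.115,0,0,0,-.115,0],loss='soft_l1')
    p=s.x; print(p.round(4)); print(res(p)[:28].reshape(-1,2).round(1).tolist())
    for i in range(3): print(deck(p,(-.018,p[3+2*i],.031)).round(4))
    w=np.array([onz('top1',*u,.083) for u in P]);print(w.round(4),w.mean(0))
    print(onz('top1',323/1.5625,176/1.5625,.075),onz('top1',438/1.5625,165/1.5625,.15),onz('top1',534/1.5625,194/1.5625,.02))
E
python3 fit.py
```

```text
[ 0.5671  0.1832 -0.0767  0.1052 -0.0229 -0.0034  0.0174 -0.106   0.0093]
[[0.2, 0.5], [-0.9, 3.3], [-0.3, 0.3], [0.8, -0.8], [-0.9, -0.4], [0.5, 1.0], [-0.0, -0.6], [0.3, -0.7], [-0.3, 0.5], [0.1, 1.4], [-0.0, -0.4], [0.2, -0.6], [-0.7, -0.8], [0.8, -0.2]]
[0.5436 0.2905 0.0948]
[0.5352 0.1822 0.0948]
[0.5274 0.0799 0.0948]
[[ 0.6758 -0.1364  0.083 ]
 [ 0.6724 -0.3109  0.083 ]
 [ 0.5005 -0.3056  0.083 ]
 [ 0.5043 -0.13    0.083 ]] [ 0.5882387  -0.22071169  0.083     ]
[0.78249659 0.18216322 0.075     ] [ 0.78527754 -0.0247497   0.15      ] [ 0.77134604 -0.21520464  0.02      ]
```

```bash
cat > plan.py <<'E'
from h import *
from fit import deck
from scipy.spatial.transform import Rotation as Ro
from scipy.linalg import logm,expm
import sys
p=[.5671,.1832,-.0767]
Y={'a':.1052,'b':-.0034,'c':-.106}
def rackpose(y,lift,dx=0):
    R=Ro.from_euler('ZY',[p[2],-np.radians(32)]).as_matrix()
    T=np.eye(4);T[:3,:3]=np.c_[-R[:,0],R[:,1],-R[:,2]]
    T[:3,3]=deck(p,(-.018+dx,y,.034+lift)); return T
def downpose(x,y,z,yaw):
    c,s=np.cos(yaw),np.sin(yaw);T=np.eye(4)
    T[:3,:3]=np.array([[-c,-s,0],[-s,c,0],[0,0,-1]]);T[:3,3]=x,y,z; return T
def cur():
    s=monitor.get_state();T=np.eye(4)
    T[:3,:3]=Ro.from_euler('xyz',s['ee_rot']).as_matrix();T[:3,3]=s['eef_pos'];return T
def screw(A,B,N=None):
    # straight-line rows grouped: identical body twist per row
    M=np.linalg.inv(A)@B; w=Ro.from_matrix(M[:3,:3]).as_rotvec(degrees=True); t=M[:3,3]*100
    N=N or int(np.ceil(max(np.linalg.norm(w)/6,np.linalg.norm(t)/3.5)))
    # equal row: find d with prod = M for p'=p+R d, R'=R exp(w/N)
    E=Ro.from_rotvec(w/N,degrees=True).as_matrix();S=sum(np.linalg.matrix_power(E,k) for k in range(N))
    d=np.linalg.solve(S,t); print(N,'rows xyz',d.round(2).tolist(),'angular',(w/N).round(2).tolist())
    return B
E
python3 - <<'E'
from plan import *
A=cur()
A=screw(A,rackpose(Y['c'],.13)); print(A[:3,3])
A=screw(A,rackpose(Y['c'],.0,))
E
```

```text
21 rows xyz [-1.44, 3.19, 0.52] angular [0.37, -1.5, 1.27]
[0.45710653 0.08534052 0.20754134]
4 rows xyz [0.0, 0.0, 3.25] angular [0.0, 0.0, 0.0]
```

Emit:
servo_tool --targets '[{"xyz": [-1.44,3.19,0.5],"angular": [0.37,-1.5,1.27],"claw": 8.76},{"xyz": [-1.44,3.19,0.5],"angular": [0.37,-1.5,1.27],"claw": 8.76},{"xyz": [-1.44,3.19,0.5],"angular": [0.37,-1.5,1.27],"claw": 8.76},{"xyz": [-1.44,3.19,0.5],"angular": [0.37,-1.5,1.27],"claw": 8.76},{"xyz": [-1.44,3.19,0.5],"angular": [0.37,-1.5,1.27],"claw": 8.76},{"xyz": [-1.44,3.19,0.5],"angular": [0.37,-1.5,1.27],"claw": 8.76},{"xyz": [-1.44,3.19,0.5],"angular": [0.37,-1.5,1.27],"claw": 8.76},{"xyz": [-1.44,3.19,0.5],"angular": [0.37,-1.5,1.27],"claw": 8.76},{"xyz": [-1.44,3.19,0.5],"angular": [0.37,-1.5,1.27],"claw": 8.76},{"xyz": [-1.44,3.19,0.5],"angular": [0.37,-1.5,1.27],"claw": 8.76},{"xyz": [-1.44,3.19,0.5],"angular": [0.37,-1.5,1.27],"claw": 8.76},{"xyz": [-1.44,3.19,0.5],"angular": [0.37,-1.5,1.27],"claw": 8.76},{"xyz": [-1.44,3.19,0.5],"angular": [0.37,-1.5,1.27],"claw": 8.76},{"xyz": [-1.44,3.19,0.5],"angular": [0.37,-1.5,1.27],"claw": 8.76},{"xyz": [-1.44,3.19,0.5],"angular": [0.37,-1.5,1.27],"claw": 8.76},{"xyz": [-1.44,3.19,0.5],"angular": [0.37,-1.5,1.27],"claw": 8.76},{"xyz": [-1.44,3.19,0.5],"angular": [0.37,-1.5,1.27],"claw": 8.76},{"xyz": [-1.44,3.19,0.5],"angular": [0.37,-1.5,1.27],"claw": 8.76},{"xyz": [-1.44,3.19,0.5],"angular": [0.37,-1.5,1.27],"claw": 8.76},{"xyz": [0,0,0],"angular": [0,0,0],"claw": 8.76}]'

```text
t: 2.1
eef_pos: [0.4355, 0.0029, 0.2319]
ee_rot: [-3.141, 0.461, 3.128]
force: [-0.3, -1.6, -0.3]
width: 0.0877
gripper_force: 0.0
```

```bash
python3 - <<'E'
from plan import *
A=cur();print(A.round(3))
screw(A,rackpose(Y['c'],.13)); print(monitor.get_state()['q'].round(2))
E
```

```text
[[-0.896  0.014  0.444  0.436]
 [ 0.012  1.    -0.007  0.003]
 [-0.444 -0.    -0.896  0.232]
 [ 0.     0.     0.     1.   ]]
3 rows xyz [-0.16, 2.77, 1.01] angular [0.58, -1.87, 1.05]
[ 0.66 -0.34 -1.01  0.52 -0.59 -2.64]
```

```bash
cat >> plan.py <<'E'
def rp(y,up=0,tilt=15,dx=0,g=.006):
    "tool tilted from vertical, grasp g above box centre along its normal, then raised vertically"
    T=np.eye(4);R=Ro.from_euler('ZY',[p[2],-np.radians(tilt)]).as_matrix()
    T[:3,:3]=np.c_[-R[:,0],R[:,1],-R[:,2]]
    T[:3,3]=deck(p,(-.018+dx,y,.031+g))-.003*T[:3,2]+[0,0,up]; return T
def pp(x,y,up=0,tilt=15,yaw=0,g=.006):
    "placing: box level on the pan, tool tilted (32-tilt) the other way"
    T=np.eye(4);R=Ro.from_euler('ZY',[yaw,np.radians(32-tilt)]).as_matrix()
    T[:3,:3]=np.c_[-R[:,0],R[:,1],-R[:,2]]
    T[:3,3]=np.array([x,y,.083+.031+g+up])-.003*T[:3,2]; return T
E
python3 - <<'E'
from plan import *
A=cur()
A=screw(A,rp(Y['c'],.11)); print(A[:3,3])
A=screw(A,rp(Y['c'],.0,))
E
```

```text
4 rows xyz [-1.79, 2.01, 1.25] angular [0.31, 2.85, 0.84]
[0.52343424 0.08024319 0.21273701]
4 rows xyz [0.71, 0.0, 2.66] angular [-0.0, 0.0, 0.0]
```

Emit:
servo_tool --targets '[{"xyz": [-1.2,1.34,0.83],"angular": [0.2,1.9,0.56],"claw": 8.76},{"xyz": [-1.2,1.34,0.83],"angular": [0.2,1.9,0.56],"claw": 8.76},{"xyz": [-1.2,1.34,0.83],"angular": [0.2,1.9,0.56],"claw": 8.76},{"xyz": [-1.2,1.34,0.83],"angular": [0.2,1.9,0.56],"claw": 8.76},{"xyz": [-1.2,1.34,0.83],"angular": [0.2,1.9,0.56],"claw": 8.76},{"xyz": [-1.2,1.34,0.83],"angular": [0.2,1.9,0.56],"claw": 8.76},{"xyz": [0,0,0],"angular": [0,0,0],"claw": 8.76},{"xyz": [0,0,0],"angular": [0,0,0],"claw": 8.76}]'

```text
t: 2.9
eef_pos: [0.5221, 0.0759, 0.2102]
ee_rot: [-3.141, 0.258, 3.062]
force: [0.0, -0.4, -0.3]
width: 0.0872
gripper_force: 0.0
```

```bash
python3 - <<'E'
from plan import *
A=cur();print(A.round(3))
screw(A,rp(Y['c'],.11)); screw(A,rp(Y['c'])); print(monitor.get_state()['q'].round(2))
f=grab('wrist','w1')
for y in(Y['c'],):
    print([proj('w1',deck(p,(-.018+a,y+b,.062))).round(0) for a,b in((.056,.027),(.056,-.027),(-.056,-.027),(-.056,.027))])
E
```

```text
[[-0.964  0.08   0.254  0.522]
 [ 0.077  0.997 -0.021  0.076]
 [-0.255 -0.001 -0.967  0.21 ]
 [ 0.     0.     0.     1.   ]]
1 rows xyz [-0.16, 0.44, -0.22] angular [-0.09, -0.22, -0.17]
4 rows xyz [0.66, 0.11, 2.6] angular [-0.02, -0.05, -0.04]
[ 0.63  0.   -0.65  0.25 -0.73 -2.45]
[array([294., 243.]), array([220., 243.]), array([219.,  91.]), array([293.,  90.])]
```

View pics/w1.png

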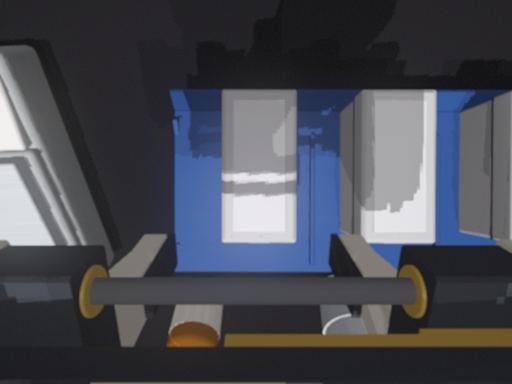

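The wrist view shows box c's lid at columns 222–297 and rows 90–243. I predicted 219–294 and 90–243, so the model is good to about 2 mm. Next I descend and grip.

Emit:
servo_tool --targets '[{"xyz": [0.33,0.08,1.3],"angular": [0,0,0],"claw": 8.76},{"xyz": [0.33,0.08,1.3],"angular": [0,0,0],"claw": 8.76},{"xyz": [0.33,0.08,1.3],"angular": [0,0,0],"claw": 8.76},{"xyz": [0.33,0.08,1.3],"angular": [0,0,0],"claw": 8.76},{"xyz": [0.33,0.08,1.3],"angular": [0,0,0],"claw": 8.76},{"xyz": [0.33,0.08,1.3],"angular": [0,0,0],"claw": 8.76},{"xyz": [0.33,0.08,1.3],"angular": [0,0,0],"claw": 8.76},{"xyz": [0.33,0.08,1.3],"angular": [0,0,0],"claw": 8.76},{"xyz": [0,0,0],"angular": [0,0,0],"claw": 8.76},{"xyz": [0,0,0],"angular": [0,0,0],"claw": 8.76}]' --force 40

```text
t: 3.95
eef_pos: [0.5234, 0.082, 0.1043]
ee_rot: [3.142, 0.26, 3.062]
force: [-0.0, -0.2, 0.2]
width: 0.0875
gripper_force: 0.0
```

Emit:
servo_tool --targets '[{"xyz": [0,0,0],"angular": [0,0,0],"claw": 4.5},{"xyz": [0,0,0],"angular": [0,0,0],"claw": 4.5},{"xyz": [0,0,0],"angular": [0,0,0],"claw": 4.5},{"xyz": [0,0,0],"angular": [0,0,0],"claw": 4.5},{"xyz": [0,0,0],"angular": [0,0,0],"claw": 4.5},{"xyz": [0,0,0],"angular": [0,0,0],"claw": 4.5},{"xyz": [0,0,0],"angular": [0,0,0],"claw": 4.5},{"xyz": [0,0,0],"angular": [0,0,0],"claw": 4.5}]' --force 40

```text
t: 4.75
eef_pos: [0.5238, 0.0825, 0.1039]
ee_rot: [3.142, 0.259, 3.062]
force: [-4.5, -0.7, 4.5]
width: 0.0541
gripper_force: 40.0
```

```bash
python3 - <<'E'
from plan import *
A=cur();print(A.round(4)); print((rp(Y['c'])).round(4)); screw(A,rp(Y['c']),1);s=monitor.get_state();print(s['force'],s['width'],s['gripper_force'])
E
```

```text
[[-0.9635  0.0796  0.2556  0.5238]
 [ 0.0769  0.9968 -0.0204  0.0825]
 [-0.2564  0.     -0.9666  0.1039]
 [ 0.      0.      0.      1.    ]]
[[-0.9631  0.0766  0.2581  0.5234]
 [ 0.074   0.9971 -0.0198  0.0802]
 [-0.2588  0.     -0.9659  0.1027]
 [ 0.      0.      0.      1.    ]]
1 rows xyz [0.05, -0.22, 0.1] angular [-0.04, -0.14, -0.16]
[-4.51853853 -0.66391191  4.50929726] 0.054092432249867414 39.97313439846039
```

Emit:
servo_tool --targets '[{"xyz": [-0.13,0,-0.48],"angular": [0,0,0],"claw": 4.5},{"xyz": [-0.26,0,-0.97],"angular": [0,0,0],"claw": 4.5},{"xyz": [-0.26,0,-0.97],"angular": [0,0,0],"claw": 4.5},{"xyz": [-0.26,0,-0.97],"angular": [0,0,0],"claw": 4.5},{"xyz": [-0.13,0,-0.48],"angular": [0,0,0],"claw": 4.5},{"xyz": [0,0,0],"angular": [0,0,0],"claw": 4.5},{"xyz": [0,0,0],"angular": [0,0,0],"claw": 4.5},{"xyz": [0,0,0],"angular": [0,0,0],"claw": 4.5},{"xyz": [0,0,0],"angular": [0,0,0],"claw": 4.5},{"xyz": [0,0,0],"angular": [0,0,0],"claw": 4.5}]' --force 40

```text
t: 5.75
eef_pos: [0.5239, 0.0825, 0.1435]
ee_rot: [-3.141, 0.259, 3.062]
force: [0.8, 0.2, -1.6]
width: 0.0538
gripper_force: 40.0
```

```bash
python3 - <<'E'
from plan import *
s=monitor.get_state();print(s['force'],s['moment'],s['width'],cur()[:3,3])
E
```

```text
[ 0.77399374  0.2418895  -1.56587952] [0.00999631 0.99144622 0.03505857] 0.053806691970056 [0.52394908 0.08246089 0.14349388]
```

1.6 N, so box c is empty. I'll put it back.

Emit:
servo_tool --targets '[{"xyz": [0.26,0,0.97],"angular": [0,0,0],"claw": 4.5},{"xyz": [0.26,0,0.97],"angular": [0,0,0],"claw": 4.5},{"xyz": [0.26,0,0.97],"angular": [0,0,0],"claw": 4.5},{"xyz": [0.13,0,0.48],"angular": [0,0,0],"claw": 4.5},{"xyz": [0.07,0,0.24],"angular": [0,0,0],"claw": 4.5},{"xyz": [0.05,0,0.2],"angular": [0,0,0],"claw": 4.5},{"xyz": [0,0,0],"angular": [0,0,0],"claw": 4.5},{"xyz": [0,0,0],"angular": [0,0,0],"claw": 4.5}]'

```text
t: 6.55
eef_pos: [0.5242, 0.0827, 0.1045]
ee_rot: [3.141, 0.26, 3.062]
force: [0.2, 0.2, -0.9]
width: 0.0537
gripper_force: 40.0
```

Emit:
servo_tool --targets '[{"xyz": [0,0,0],"angular": [0,0,0],"claw": 8.76},{"xyz": [0,0,0],"angular": [0,0,0],"claw": 8.76},{"xyz": [0,0,0],"angular": [0,0,0],"claw": 8.76},{"xyz": [0,0,0],"angular": [0,0,0],"claw": 8.76},{"xyz": [0,0,0],"angular": [0,0,0],"claw": 8.76},{"xyz": [0,0,0],"angular": [0,0,0],"claw": 8.76},{"xyz": [-0.26,0,-0.97],"angular": [0,0,0],"claw": 8.76},{"xyz": [-0.52,0,-1.94],"angular": [0,0,0],"claw": 8.76},{"xyz": [-0.52,0,-1.94],"angular": [0,0,0],"claw": 8.76},{"xyz": [-0.52,0,-1.94],"angular": [0,0,0],"claw": 8.76},{"xyz": [-0.52,0,-1.94],"angular": [0,0,0],"claw": 8.76},{"xyz": [-0.52,0,-1.94],"angular": [0,0,0],"claw": 8.76},{"xyz": [0,0,0],"angular": [0,0,0],"claw": 8.76}]'

```text
t: 7.85
eef_pos: [0.5256, 0.0835, 0.2177]
ee_rot: [3.138, 0.264, 3.062]
force: [-0.1, 1.1, 0.5]
width: 0.0878
gripper_force: 0.0
```

```bash
python3 - <<'E'
from plan import *
A=cur();print(A[:3,3],monitor.get_state()['q'].round(2))
A=screw(A,rp(Y['b']+.001,.11)); A=screw(A,rp(Y['b']+.001)); 
f=grab('wrist','w2')
for k in 'cb':
  print([proj('w2',deck(p,(-.018+a,Y[k]+b,.062))).round(0) for a,b in((.056,.027),(.056,-.027),(-.056,-.027),(-.056,.027))])
E
```

```text
[0.5256055  0.08347406 0.21769041] [ 0.64  0.   -0.64  0.25 -0.74 -2.46]
3 rows xyz [0.11, 3.34, 0.15] angular [0.05, 0.03, -0.06]
4 rows xyz [0.71, -0.0, 2.66] angular [-0.0, 0.0, 0.0]
[array([282., 233.]), array([210., 233.]), array([209.,  83.]), array([281.,  83.])]
[array([419., 232.]), array([347., 233.]), array([347.,  82.]), array([419.,  82.])]
```

View pics/w2.png

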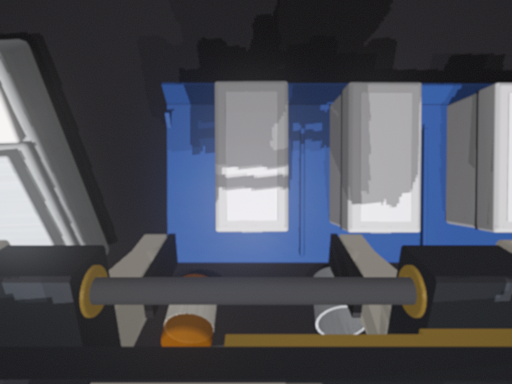

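Box c lies flat again at the lip, with its lid at columns 216–289 and rows 82–231. Box b is as predicted, at columns 347–421.

Emit:
servo_tool --targets '[{"xyz": [0.08,2.5,0.1],"angular": [0.04,0.02,-0.04],"claw": 8.76},{"xyz": [0.08,2.5,0.1],"angular": [0.04,0.02,-0.04],"claw": 8.76},{"xyz": [0.08,2.5,0.1],"angular": [0.04,0.02,-0.04],"claw": 8.76},{"xyz": [0.08,2.5,0.1],"angular": [0.04,0.02,-0.04],"claw": 8.76},{"xyz": [0,0,0],"angular": [0,0,0],"claw": 8.76},{"xyz": [0.35,0,1.33],"angular": [0,0,0],"claw": 8.76},{"xyz": [0.35,0,1.33],"angular": [0,0,0],"claw": 8.76},{"xyz": [0.35,0,1.33],"angular": [0,0,0],"claw": 8.76},{"xyz": [0.35,0,1.33],"angular": [0,0,0],"claw": 8.76},{"xyz": [0.35,0,1.33],"angular": [0,0,0],"claw": 8.76},{"xyz": [0.35,0,1.33],"angular": [0,0,0],"claw": 8.76},{"xyz": [0.35,0,1.33],"angular": [0,0,0],"claw": 8.76},{"xyz": [0.35,0,1.33],"angular": [0,0,0],"claw": 8.76},{"xyz": [0,0,0],"angular": [0,0,0],"claw": 8.76},{"xyz": [0,0,0],"angular": [0,0,0],"claw": 8.76}]'

```text
t: 9.4
eef_pos: [0.5298, 0.1813, 0.0994]
ee_rot: [-3.137, 0.257, 3.065]
force: [0.2, 0.5, -0.5]
width: 0.0875
gripper_force: 0.0
```

```bash
python3 - <<'E'
from plan import *
A=cur();print(A[:3,3]); screw(A,rp(Y['b']+.001),1)
E
```

```text
[0.52976351 0.1813377  0.09942308]
1 rows xyz [-0.22, 0.23, -0.29] angular [-0.26, -0.28, 0.0]
```

Emit:
servo_tool --targets '[{"xyz": [-0.2,0.2,-0.3],"angular": [-0.2,-0.2,0],"claw": 8.76},{"xyz": [0,0,0],"angular": [0,0,0],"claw": 4.5},{"xyz": [0,0,0],"angular": [0,0,0],"claw": 4.5},{"xyz": [0,0,0],"angular": [0,0,0],"claw": 4.5},{"xyz": [0,0,0],"angular": [0,0,0],"claw": 4.5},{"xyz": [0,0,0],"angular": [0,0,0],"claw": 4.5},{"xyz": [0,0,0],"angular": [0,0,0],"claw": 4.5},{"xyz": [0,0,0],"angular": [0,0,0],"claw": 4.5},{"xyz": [0,0,0],"angular": [0,0,0],"claw": 4.5}]' --force 40

```text
t: 10.3
eef_pos: [0.5314, 0.1839, 0.1033]
ee_rot: [3.141, 0.262, 3.065]
force: [-4.0, -0.6, 2.8]
width: 0.0538
gripper_force: 40.0
```

Emit:
servo_tool --targets '[{"xyz": [-0.13,0,-0.48],"angular": [0,0,0],"claw": 4.5},{"xyz": [-0.26,0,-0.97],"angular": [0,0,0],"claw": 4.5},{"xyz": [-0.26,0,-0.97],"angular": [0,0,0],"claw": 4.5},{"xyz": [-0.26,0,-0.97],"angular": [0,0,0],"claw": 4.5},{"xyz": [-0.13,0,-0.48],"angular": [0,0,0],"claw": 4.5},{"xyz": [0,0,0],"angular": [0,0,0],"claw": 4.5},{"xyz": [0,0,0],"angular": [0,0,0],"claw": 4.5},{"xyz": [0,0,0],"angular": [0,0,0],"claw": 4.5},{"xyz": [0,0,0],"angular": [0,0,0],"claw": 4.5},{"xyz": [0,0,0],"angular": [0,0,0],"claw": 4.5}]'

```text
t: 11.3
eef_pos: [0.5313, 0.1838, 0.143]
ee_rot: [-3.141, 0.261, 3.065]
force: [0.1, -0.9, -2.2]
width: 0.0537
gripper_force: 40.0
```

Box b is empty too (2.2 N). I'll put it back and go on to box a.

Emit:
servo_tool --targets '[{"xyz": [0.26,0,0.97],"angular": [0,0,0],"claw": 4.5},{"xyz": [0.26,0,0.97],"angular": [0,0,0],"claw": 4.5},{"xyz": [0.26,0,0.97],"angular": [0,0,0],"claw": 4.5},{"xyz": [0.13,0,0.48],"angular": [0,0,0],"claw": 4.5},{"xyz": [0.07,0,0.24],"angular": [0,0,0],"claw": 4.5},{"xyz": [0.05,0,0.2],"angular": [0,0,0],"claw": 4.5},{"xyz": [0,0,0],"angular": [0,0,0],"claw": 4.5},{"xyz": [0,0,0],"angular": [0,0,0],"claw": 4.5}]'

```text
t: 12.1
eef_pos: [0.5316, 0.1841, 0.104]
ee_rot: [3.141, 0.262, 3.065]
force: [-0.3, -0.0, -2.1]
width: 0.0543
gripper_force: 40.0
```

Emit:
servo_tool --targets '[{"xyz": [0,0,0],"angular": [0,0,0],"claw": 8.76},{"xyz": [0,0,0],"angular": [0,0,0],"claw": 8.76},{"xyz": [0,0,0],"angular": [0,0,0],"claw": 8.76},{"xyz": [0,0,0],"angular": [0,0,0],"claw": 8.76},{"xyz": [0,0,0],"angular": [0,0,0],"claw": 8.76},{"xyz": [0,0,0],"angular": [0,0,0],"claw": 8.76},{"xyz": [-0.26,0,-0.97],"angular": [0,0,0],"claw": 8.76},{"xyz": [-0.52,0,-1.94],"angular": [0,0,0],"claw": 8.76},{"xyz": [-0.52,0,-1.94],"angular": [0,0,0],"claw": 8.76},{"xyz": [-0.52,0,-1.94],"angular": [0,0,0],"claw": 8.76},{"xyz": [-0.52,0,-1.94],"angular": [0,0,0],"claw": 8.76},{"xyz": [-0.52,0,-1.94],"angular": [0,0,0],"claw": 8.76},{"xyz": [0,0,0],"angular": [0,0,0],"claw": 8.76},{"xyz": [0,0,0],"angular": [0,0,0],"claw": 8.76}]'

```text
t: 13.5
eef_pos: [0.5314, 0.184, 0.2144]
ee_rot: [3.14, 0.262, 3.065]
force: [0.7, 0.1, -0.6]
width: 0.0879
gripper_force: 0.0
```

```bash
python3 - <<'E'
from plan import *
A=cur();print(A[:3,3],monitor.get_state()['q'].round(2))
A=screw(A,rp(Y['a']+.001,.11),5); A=screw(A,rp(Y['a']+.001),8); 
f=grab('wrist','w3')
for k in 'cba':
  print([proj('w3',deck(p,(-.018+a,Y[k]+b,.062))).round(0) for a,b in((.056,.027),(.056,-.027),(-.056,-.027),(-.056,.027))])
E
```

```text
[0.53143189 0.18404931 0.21438027] [ 0.8   0.07 -0.59  0.29 -0.76 -2.65]
5 rows xyz [0.01, 2.16, 0.03] angular [0.01, 0.0, -0.0]
8 rows xyz [0.36, -0.0, 1.33] angular [-0.0, 0.0, 0.0]
[array([147., 238.]), array([ 74., 238.]), array([73., 87.]), array([146.,  87.])]
[array([285., 238.]), array([212., 238.]), array([212.,  87.]), array([285.,  87.])]
[array([431., 238.]), array([358., 238.]), array([359.,  87.]), array([432.,  87.])]
```

View pics/w3.png

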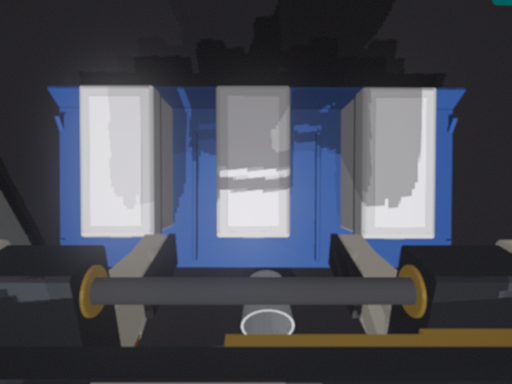

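All three boxes lie flat against the lip. Box a's lid is at columns 362–435 and rows 88–238, within 2 mm of the prediction.

Emit:
servo_tool --targets '[{"xyz": [0,2.2,0.03],"angular": [0,0,0],"claw": 8.76},{"xyz": [0,2.2,0.03],"angular": [0,0,0],"claw": 8.76},{"xyz": [0,2.2,0.03],"angular": [0,0,0],"claw": 8.76},{"xyz": [0,2.2,0.03],"angular": [0,0,0],"claw": 8.76},{"xyz": [0,2.2,0.03],"angular": [0,0,0],"claw": 8.76},{"xyz": [0,0,0],"angular": [0,0,0],"claw": 8.76},{"xyz": [0.36,0,1.3],"angular": [0,0,0],"claw": 8.76},{"xyz": [0.36,0,1.3],"angular": [0,0,0],"claw": 8.76},{"xyz": [0.36,0,1.3],"angular": [0,0,0],"claw": 8.76},{"xyz": [0.36,0,1.3],"angular": [0,0,0],"claw": 8.76},{"xyz": [0.36,0,1.3],"angular": [0,0,0],"claw": 8.76},{"xyz": [0.36,0,1.3],"angular": [0,0,0],"claw": 8.76},{"xyz": [0.36,0,1.3],"angular": [0,0,0],"claw": 8.76},{"xyz": [0.36,0,1.3],"angular": [0,0,0],"claw": 8.76},{"xyz": [0,0,0],"angular": [0,0,0],"claw": 8.76},{"xyz": [0,0,0],"angular": [0,0,0],"claw": 8.76}]'

```text
t: 15.15
eef_pos: [0.5394, 0.2938, 0.1047]
ee_rot: [-3.141, 0.261, 3.065]
force: [-0.3, -0.6, 0.6]
width: 0.0878
gripper_force: 0.0
```

```bash
python3 - <<'E'
from plan import *
A=cur();print(A[:3,3]); screw(A,rp(Y['a']+.002),1)
E
```

```text
[0.53936348 0.29377654 0.10471532]
1 rows xyz [0.0, -0.09, 0.2] angular [-0.03, -0.04, 0.02]
```

Emit:
servo_tool --targets '[{"xyz": [0,-0.1,0.2],"angular": [0,0,0],"claw": 8.76},{"xyz": [0,0,0],"angular": [0,0,0],"claw": 4.5},{"xyz": [0,0,0],"angular": [0,0,0],"claw": 4.5},{"xyz": [0,0,0],"angular": [0,0,0],"claw": 4.5},{"xyz": [0,0,0],"angular": [0,0,0],"claw": 4.5},{"xyz": [0,0,0],"angular": [0,0,0],"claw": 4.5},{"xyz": [0,0,0],"angular": [0,0,0],"claw": 4.5},{"xyz": [0,0,0],"angular": [0,0,0],"claw": 4.5},{"xyz": [0,0,0],"angular": [0,0,0],"claw": 4.5}]' --force 55

```text
t: 16.05
eef_pos: [0.5398, 0.2929, 0.1031]
ee_rot: [3.141, 0.262, 3.065]
force: [-2.7, 0.2, 2.3]
width: 0.0538
gripper_force: 55.0
```

Emit:
servo_tool --targets '[{"xyz": [-0.13,0,-0.48],"angular": [0,0,0],"claw": 4.5},{"xyz": [-0.26,0,-0.97],"angular": [0,0,0],"claw": 4.5},{"xyz": [-0.26,0,-0.97],"angular": [0,0,0],"claw": 4.5},{"xyz": [-0.26,0,-0.97],"angular": [0,0,0],"claw": 4.5},{"xyz": [-0.13,0,-0.48],"angular": [0,0,0],"claw": 4.5},{"xyz": [0,0,0],"angular": [0,0,0],"claw": 4.5},{"xyz": [0,0,0],"angular": [0,0,0],"claw": 4.5},{"xyz": [0,0,0],"angular": [0,0,0],"claw": 4.5},{"xyz": [0,0,0],"angular": [0,0,0],"claw": 4.5},{"xyz": [0,0,0],"angular": [0,0,0],"claw": 4.5}]'

```text
t: 17.05
eef_pos: [0.5397, 0.2925, 0.1425]
ee_rot: [-3.141, 0.261, 3.065]
force: [-0.9, -0.4, -5.5]
width: 0.0537
gripper_force: 55.0
```

```bash
python3 - <<'E'
from plan import *
A=cur();s=monitor.get_state();print(A[:3,3],s['force'],s['moment'],s['q'].round(2))
B=A.copy();B[2,3]+=.1
print('up');screw(A,B,6)
yaw=-.04
C=pp(.588,-.221,.13,yaw=yaw);print('over',C[:3,3]);screw(B,C,20);screw(B,C,30)
E
```

```text
[0.53970487 0.29246187 0.14254507] [-0.85344889 -0.42091246 -5.49608727] [ 0.07554271  1.33316091 -0.02031173] [ 0.93  0.24 -0.59  0.38 -0.63 -2.87]
up
6 rows xyz [-0.43, -0.0, -1.61] angular [0.0, 0.0, 0.0]
over [ 0.58887641 -0.22103508  0.25286891]
20 rows xyz [-0.4, -2.55, -0.05] angular [0.0, 1.6, -0.11]
30 rows xyz [-0.27, -1.7, -0.03] angular [0.0, 1.07, -0.07]
```

Box a is the heavy one (5.5 N). I'll raise it and carry it over.

Emit:
servo_tool --targets '[{"xyz": [-0.22,0,-0.8],"angular": [0,0,0],"claw": 4.5},{"xyz": [-0.43,0,-1.6],"angular": [0,0,0],"claw": 4.5},{"xyz": [-0.43,0,-1.6],"angular": [0,0,0],"claw": 4.5},{"xyz": [-0.43,0,-1.6],"angular": [0,0,0],"claw": 4.5},{"xyz": [-0.43,0,-1.6],"angular": [0,0,0],"claw": 4.5},{"xyz": [-0.43,0,-1.6],"angular": [0,0,0],"claw": 4.5},{"xyz": [-0.22,0,-0.8],"angular": [0,0,0],"claw": 4.5},{"xyz": [-0.13,-0.8,0],"angular": [0,0.5,0],"claw": 4.5},{"xyz": [-0.27,-1.7,0],"angular": [0,1.07,-0.07],"claw": 4.5},{"xyz": [-0.27,-1.7,0],"angular": [0,1.07,-0.07],"claw": 4.5},{"xyz": [-0.27,-1.7,0],"angular": [0,1.07,-0.07],"claw": 4.5},{"xyz": [-0.27,-1.7,0],"angular": [0,1.07,-0.07],"claw": 4.5},{"xyz": [-0.27,-1.7,0],"angular": [0,1.07,-0.07],"claw": 4.5},{"xyz": [-0.27,-1.7,0],"angular": [0,1.07,-0.07],"claw": 4.5},{"xyz": [-0.27,-1.7,0],"angular": [0,1.07,-0.07],"claw": 4.5},{"xyz": [-0.27,-1.7,0],"angular": [0,1.07,-0.07],"claw": 4.5},{"xyz": [-0.27,-1.7,0],"angular": [0,1.07,-0.07],"claw": 4.5},{"xyz": [-0.27,-1.7,0],"angular": [0,1.07,-0.07],"claw": 4.5},{"xyz": [-0.13,-0.8,0],"angular": [0,0.5,0],"claw": 4.5},{"xyz": [0,0,0],"angular": [0,0,0],"claw": 4.5}]'

```text
t: 19.05
eef_pos: [0.5557, 0.1037, 0.2467]
ee_rot: [-3.14, 0.056, 3.075]
force: [0.3, -0.7, -4.8]
width: 0.0541
gripper_force: 55.0
```

```bash
python3 - <<'E'
from plan import *
A=cur();s=monitor.get_state();print(A[:3,3],s['ee_rot'],s['force'],s['q'].round(2))
C=pp(.588,-.221,.11,yaw=-.04);print('over',C[:3,3]);screw(A,C,18)
E
```

```text
[0.5557189  0.10371128 0.24671473] [-3.13950766  0.05589349  3.07523085] [ 0.31962953 -0.70368822 -4.76546789] [ 0.55  0.15 -0.29  0.04 -1.08 -2.21]
over [ 0.58887641 -0.22103508  0.23286891]
18 rows xyz [-0.29, -1.79, 0.05] angular [0.0, 1.12, -0.08]
```

Emit:
servo_tool --targets '[{"xyz": [-0.15,-0.9,0],"angular": [0,0.56,0],"claw": 4.5},{"xyz": [-0.29,-1.79,0.05],"angular": [0,1.12,-0.08],"claw": 4.5},{"xyz": [-0.29,-1.79,0.05],"angular": [0,1.12,-0.08],"claw": 4.5},{"xyz": [-0.29,-1.79,0.05],"angular": [0,1.12,-0.08],"claw": 4.5},{"xyz": [-0.29,-1.79,0.05],"angular": [0,1.12,-0.08],"claw": 4.5},{"xyz": [-0.29,-1.79,0.05],"angular": [0,1.12,-0.08],"claw": 4.5},{"xyz": [-0.29,-1.79,0.05],"angular": [0,1.12,-0.08],"claw": 4.5},{"xyz": [-0.29,-1.79,0.05],"angular": [0,1.12,-0.08],"claw": 4.5},{"xyz": [-0.29,-1.79,0.05],"angular": [0,1.12,-0.08],"claw": 4.5},{"xyz": [-0.29,-1.79,0.05],"angular": [0,1.12,-0.08],"claw": 4.5},{"xyz": [-0.29,-1.79,0.05],"angular": [0,1.12,-0.08],"claw": 4.5},{"xyz": [-0.29,-1.79,0.05],"angular": [0,1.12,-0.08],"claw": 4.5},{"xyz": [-0.29,-1.79,0.05],"angular": [0,1.12,-0.08],"claw": 4.5},{"xyz": [-0.29,-1.79,0.05],"angular": [0,1.12,-0.08],"claw": 4.5},{"xyz": [-0.29,-1.79,0.05],"angular": [0,1.12,-0.08],"claw": 4.5},{"xyz": [-0.29,-1.79,0.05],"angular": [0,1.12,-0.08],"claw": 4.5},{"xyz": [-0.29,-1.79,0.05],"angular": [0,1.12,-0.08],"claw": 4.5},{"xyz": [-0.29,-1.79,0.05],"angular": [0,1.12,-0.08],"claw": 4.5},{"xyz": [-0.15,-0.9,0],"angular": [0,0.56,0],"claw": 4.5},{"xyz": [0,0,0],"angular": [0,0,0],"claw": 4.5}]'

```text
t: 21.05
eef_pos: [0.5894, -0.2211, 0.2328]
ee_rot: [3.141, -0.296, 3.099]
force: [0.2, 0.8, -5.7]
width: 0.0537
gripper_force: 55.0
```

```bash
python3 - <<'E'
from plan import *
A=cur();s=monitor.get_state();print(A[:3,3],s['ee_rot'],s['force'],s['q'].round(2))
C=pp(.588,-.221,.04,yaw=-.04);print('over',C[:3,3]);screw(A,C,1);screw(A,C,7)
a=grab('side','s2')['color'];t=grab('top','t2')['color']
cv2.imwrite('pics/s2c.png',np.hstack([cv2.resize(a[80:230,200:350],(400,400),interpolation=2),cv2.resize(t[110:260,260:410],(400,400),interpolation=2)]))
E
```

```text
[ 0.58940912 -0.22107293  0.23275948] [ 3.14050689 -0.29632843  3.09912925] [ 0.20803467  0.76233861 -5.71100869] [-0.05  0.46  0.1   0.   -1.51 -1.56]
over [ 0.58887641 -0.22103508  0.16286891]
1 rows xyz [-1.99, -0.01, 6.7] angular [0.1, 0.02, -0.13]
7 rows xyz [-0.28, -0.0, 0.96] angular [0.01, 0.0, -0.02]
```

View pics/s2c.png

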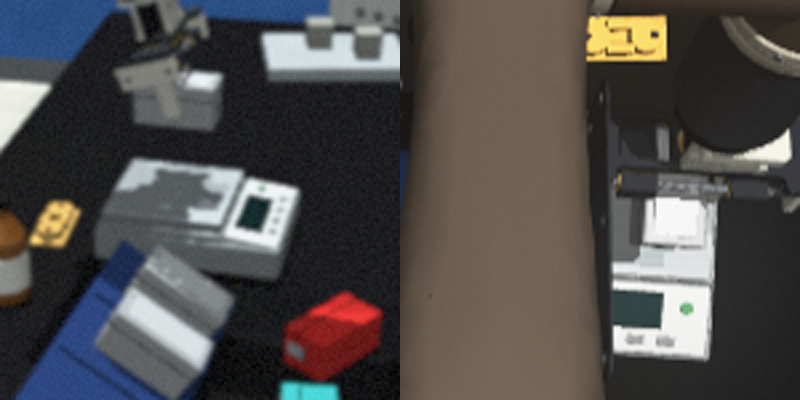

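The box hangs over the pan, looking about level. I'll check that by projecting the expected level box into the same crop.

```bash
python3 - <<'E'
from plan import *
for pit in(0,5,-5):
  R=Ro.from_euler('ZY',[-.0425,np.radians(pit)]).as_matrix()
  A=cur();c=A[:3,3]+.003*A[:3,2]; c=c+R@[0,0,-.006]
  print(pit,[((proj('s2',c+R@np.array(v))-[200,80])*400/150).round(0).tolist() for v in((.056,.027,-.031),(-.056,.027,-.031),(-.056,.027,.031),(.056,.027,.031),(-.056,-.027,.031))])
a=cv2.imread('pics/s2.png')[95:135,235:295]
cv2.imwrite('pics/s2d.png',cv2.resize(a,None,fx=10,fy=10,interpolation=cv2.INTER_CUBIC))
E
```

```text
0 [[131.0, 122.0], [210.0, 130.0], [211.0, 87.0], [130.0, 80.0], [219.0, 73.0]]
5 [[133.0, 126.0], [212.0, 127.0], [209.0, 84.0], [129.0, 83.0], [218.0, 69.0]]
-5 [[129.0, 119.0], [207.0, 133.0], [212.0, 91.0], [132.0, 77.0], [220.0, 76.0]]
```

View pics/s2d.png

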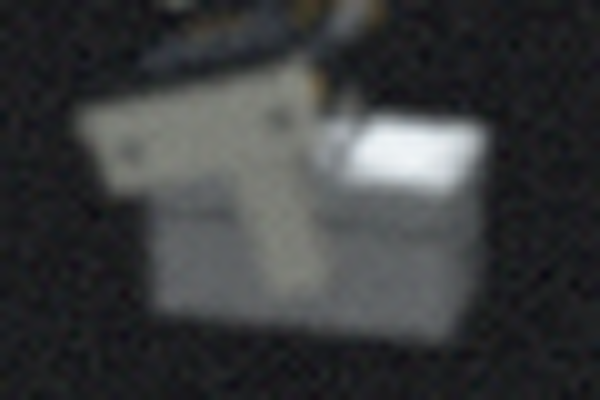

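The bottom edge runs from (152,310) to (455,340), a slope of 0.099 against 0.101 for a level box. It's level, so I'll lower it.

Emit:
servo_tool --targets '[{"xyz": [-0.28,0,0.96],"angular": [0,0,0],"claw": 4.5},{"xyz": [-0.28,0,0.96],"angular": [0,0,0],"claw": 4.5},{"xyz": [-0.28,0,0.96],"angular": [0,0,0],"claw": 4.5},{"xyz": [-0.28,0,0.96],"angular": [0,0,0],"claw": 4.5},{"xyz": [-0.28,0,0.96],"angular": [0,0,0],"claw": 4.5},{"xyz": [-0.28,0,0.96],"angular": [0,0,0],"claw": 4.5},{"xyz": [-0.28,0,0.96],"angular": [0,0,0],"claw": 4.5},{"xyz": [-0.28,0,0.96],"angular": [0,0,0],"claw": 4.5},{"xyz": [-0.28,0,0.96],"angular": [0,0,0],"claw": 4.5},{"xyz": [-0.14,0,0.48],"angular": [0,0,0],"claw": 4.5},{"xyz": [-0.08,0,0.29],"angular": [0,0,0],"claw": 4.5},{"xyz": [-0.06,0,0.2],"angular": [0,0,0],"claw": 4.5},{"xyz": [0,0,0],"angular": [0,0,0],"claw": 4.5},{"xyz": [0,0,0],"angular": [0,0,0],"claw": 4.5},{"xyz": [0,0,0],"angular": [0,0,0],"claw": 4.5}]'

```text
t: 22.65
eef_pos: [0.5885, -0.2195, 0.1341]
ee_rot: [3.141, -0.294, 3.101]
force: [-0.5, -1.3, -4.9]
width: 0.0539
gripper_force: 55.0
```

Emit:
servo_tool --targets '[{"xyz": [-0.06,0,0.19],"angular": [0,0,0],"claw": 4.5},{"xyz": [-0.06,0,0.19],"angular": [0,0,0],"claw": 4.5},{"xyz": [-0.06,0,0.19],"angular": [0,0,0],"claw": 4.5},{"xyz": [-0.06,0,0.19],"angular": [0,0,0],"claw": 4.5},{"xyz": [-0.03,0,0.1],"angular": [0,0,0],"claw": 4.5},{"xyz": [0,0,0],"angular": [0,0,0],"claw": 4.5},{"xyz": [0,0,0],"angular": [0,0,0],"claw": 4.5}]'

```text
t: 23.35
eef_pos: [0.5883, -0.2194, 0.1246]
ee_rot: [3.14, -0.295, 3.101]
force: [0.2, -0.7, -5.6]
width: 0.0539
gripper_force: 55.0
```

Emit:
servo_tool --targets '[{"xyz": [-0.03,0,0.1],"angular": [0,0,0],"claw": 4.5},{"xyz": [0,0,0],"angular": [0,0,0],"claw": 4.5},{"xyz": [0,0,0],"angular": [0,0,0],"claw": 4.5}]'

```text
t: 23.65
eef_pos: [0.5884, -0.2194, 0.1237]
ee_rot: [3.14, -0.294, 3.101]
force: [0.4, 0.3, -4.9]
width: 0.0538
gripper_force: 55.0
```

Emit:
servo_tool --targets '[{"xyz": [-0.03,0,0.1],"angular": [0,0,0],"claw": 4.5},{"xyz": [0,0,0],"angular": [0,0,0],"claw": 4.5},{"xyz": [0,0,0],"angular": [0,0,0],"claw": 4.5}]'

```text
t: 23.95
eef_pos: [0.5885, -0.2194, 0.1235]
ee_rot: [3.141, -0.294, 3.101]
force: [0.5, 2.6, 5.4]
width: 0.0535
gripper_force: 55.0
```

Emit:
servo_tool --targets '[{"xyz": [-0.03,0,0.1],"angular": [0,0,0],"claw": 4.5},{"xyz": [0,0,0],"angular": [0,0,0],"claw": 4.5},{"xyz": [0,0,0],"angular": [0,0,0],"claw": 4.5}]'

```text
t: 24.25
eef_pos: [0.5885, -0.2194, 0.1234]
ee_rot: [3.141, -0.294, 3.101]
force: [-1.3, 4.2, 11.8]
width: 0.0538
gripper_force: 55.0
```

It has touched down. I'll ease the pressure, release and withdraw.

Emit:
servo_tool --targets '[{"xyz": [0.03,0,-0.1],"angular": [0,0,0],"claw": 4.5},{"xyz": [0,0,0],"angular": [0,0,0],"claw": 4.5},{"xyz": [0,0,0],"angular": [0,0,0],"claw": 8.76},{"xyz": [0,0,0],"angular": [0,0,0],"claw": 8.76},{"xyz": [0,0,0],"angular": [0,0,0],"claw": 8.76},{"xyz": [0,0,0],"angular": [0,0,0],"claw": 8.76},{"xyz": [0,0,0],"angular": [0,0,0],"claw": 8.76},{"xyz": [0,0,0],"angular": [0,0,0],"claw": 8.76},{"xyz": [0.28,0,-0.96],"angular": [0,0,0],"claw": 8.76},{"xyz": [0.28,0,-0.96],"angular": [0,0,0],"claw": 8.76},{"xyz": [0.56,0,-1.9],"angular": [0,0,0],"claw": 8.76},{"xyz": [0.56,0,-1.9],"angular": [0,0,0],"claw": 8.76},{"xyz": [0.56,0,-1.9],"angular": [0,0,0],"claw": 8.76},{"xyz": [0.56,0,-1.9],"angular": [0,0,0],"claw": 8.76},{"xyz": [0.56,0,-1.9],"angular": [0,0,0],"claw": 8.76},{"xyz": [0.28,0,-0.96],"angular": [0,0,0],"claw": 8.76},{"xyz": [0,0,0],"angular": [0,0,0],"claw": 8.76}]'

```text
t: 25.95
eef_pos: [0.5901, -0.2198, 0.2538]
ee_rot: [3.141, -0.291, 3.101]
force: [0.3, -0.4, 0.8]
width: 0.0877
gripper_force: 0.0
```

```bash
python3 - <<'E'
from plan import *
print(cur()[:3,3])
a=grab('side','s3')['color'];t=grab('wrist','w4')['color']
cv2.imwrite('pics/s3c.png',np.hstack([cv2.resize(a[110:290,170:350],(400,400),interpolation=2),cv2.resize(t,(400,300))[:, :].copy() if 0 else cv2.copyMakeBorder(cv2.resize(t,(400,300)),0,100,0,0,0)]))
R=Ro.from_euler('Z',-.0425).as_matrix()
V=((.056,.027,-.031),(-.056,.027,-.031),(-.056,.027,.031),(.056,.027,.031),(-.056,-.027,.031))
print([((proj('s3',np.array([.588,-.221,.114])+R@np.array(v))-[170,110])*400/180).round(0).tolist() for v in V])
print([(proj('w4',np.array([.588,-.221,.114])+R@np.array(v))*400/512).round(0).tolist() for v in V[2:]])
E
```

```text
[ 0.5901478  -0.21975271  0.25378445]
[[178.0, 94.0], [241.0, 101.0], [242.0, 68.0], [177.0, 61.0], [248.0, 55.0]]
[[219.0, 132.0], [219.0, 234.0], [170.0, 132.0]]
```

View pics/s3c.png

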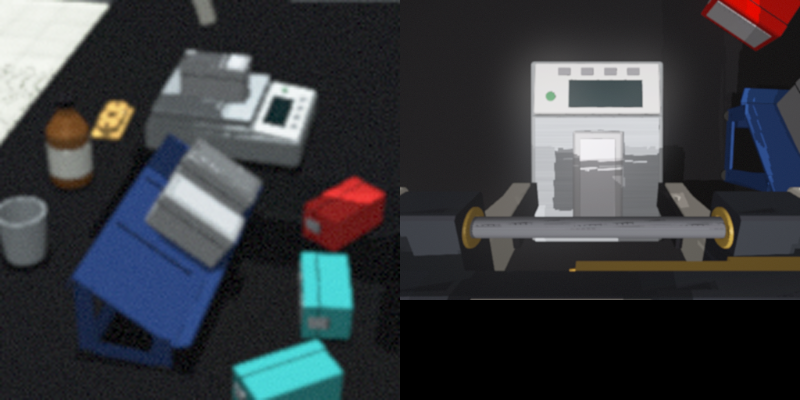

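The box stands level on the pan, its lid at columns 173–223 of the wrist half with the pan centred near 197. Both empty boxes lie flat in the rack, and the bottle, cup and mould look undisturbed.

```bash
python3 -c "
from station import order
print(order.job_done())"
```

```text
the job is handed in; nothing more can be done
None
```

Box a was the heavy one (about 5.5 N when lifted, against about 2 N for b and c). It now stands flat near the middle of the pan, with boxes b and c back flat in the rack and the job handed in at about 26 s; no verdict was returned.

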